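# Park the tall flask in the trolley's bottle rail

## Robot

A 7-joint arm with a two-finger parallel gripper is mounted at the origin on the work surface. World frame = base frame: x ahead of the robot, y to its left, z up, the work surface at z = 0. Lengths are in m, angles in rad, forces in N, time in s.
With the tool pointing down it reaches from about 0.425 to 0.925 m from the base axis. Payload 6.8 kg.
Tool frame: the origin (TCP) lies on the centre line of the jaws, within the pads' length; the fingertips stand 25 mm ahead of it and the grasp point (between the pads) lies 6 mm ahead of it; z points along the fingers, y is the direction in which the jaws open and shut (so a half turn about z gives the same grasp; the last joint's range is limited). The gripper opens to 85 mm and grips with 20 to 120 N. Pads are 22 mm wide; open, the fingers measure 114 mm over their backs; the gripper's body (76 mm by 85 mm) begins 54 mm behind the grasp point. The pads swing forward as they close: fully open they stand 13 mm farther back than shut.
Start: joints at [-1.214, 0.477, 0.022, 1.555, -0.011, 1.109, -0.083], TCP at [0.303, 0.603, 0.256] pointing down, gripper open.
Joint ranges: [-2.96, 2.96], [-0.34, 2.1], [-1.41, 1.46], [0.24, 2.44], [-1.37, 4.51], [0.17, 1.92], [-2.96, 2.96]. Speed limits (rad/s): [2.39, 2.39, 3.14, 3.14, 3.14, 3.14, 3.14].

## Interface

Orientations are given as a 3x3 rotation matrix whose columns are the frame's x, y, z axes.
In Python, from rig import status, snapshot, job, spotter gives the robot as it stands.
- The arm moves only by the shell command python3 -m crank 'ROWS' [OPENING]. ROWS is JSON, a list of rows, each a list of 6 numbers: the shift along the tool's x, y, z normalised to -1 to 1, where 1 is 30 cm, then the turn, a rotation vector about the tool's x, y, z normalised to -1 to 1, where 1 is 2 rad. In form: [[dx, dy, dz, ax, ay, az], ...]. A call has exactly 10 rows; each row is the pose to reach, as a shift and turn from the pose commanded when the call began, along the tool's axes at that moment; what a row does not reach only later rows make up. A row lasts 1/8 s, in which the tool goes at most 62.5 mm and 10.7 degrees, less where a joint would pass 70% of its speed; a pose out of reach is approached as far as the arm can. A call with a number of a shift or a turn outside -1 to 1 is refused whole. A call with a gripper value outside its range is refused whole. OPENING is the opening in per cent of the stroke, from 0 (shut) to 100 (fully open), set as the call begins (- or left out, the last holds). The fingers move at their own pace and stop on an object; the grip force is fixed at half the most. Time passes only in rows, so rows that repeat a pose let the fingers close, or fill a call up. It gives the time, the measured TCP pose, the force and the opening at its end, in the units of the state.
- status.sense(): the state, without advancing time (a new reading comes with each control period).
- snapshot(name): name is "scene" or "top" or "wrist"; returns a dict with "frame" (400x640x3 uint8, red, green, blue), "mtx" (3x3 intrinsics, pixels), "cam_to_world" (4x4, takes a point from camera to world coordinates); the wrist camera has in their place "hand_eye" (4x4, takes a point from camera to tool coordinates, whose origin is the TCP and whose axes are the flange's). Camera axes: x right, y up, looking along -z (the intrinsics and any distortion apply to the point x, -y, -z); pixel columns grow to the right and rows downward; lengths in m; the calibration is good to about 2 mm. The wrist camera is an equidistant fisheye: a pixel r from the principal point sees the ray r / f radians off the axis. A picture is of the moment at which its call begins: read the wrist's pose just before it. There is no depth.
- job.hand_in(): hands the job in, once; it reports no verdict.
Trained networks look in the newest picture that a camera, given by its name, has taken for a name from the list of things; names that differ only in an ending like _2 or _b are one class to them, and where a whole thing is asked for, a point or a joint stands for the part that bears it (a point fixed in the world has none). Each returns a list of dicts, best first, with "conf" (0 to 1); they miss things now and then, are a little off and sometimes report something else, mostly with a low value. They report only what shows in the picture. A call takes as long as a camera call. They do not tell look-alikes from the thing itself.
- spotter.boxes_of(target, camera): "rect" ([left, top, width, height] in pixels, round what is visible of it).
The state is a dict: "t": time; "q": joint angles; "joint_vel": joint speeds; "effort": joint torques, N m; "position": TCP position; "tcp_rot": TCP orientation; "wrist_force": force on the tool from outside, world axes, zero at the start; "ft_torque": the same for the moment, N m; "opening": finger opening in m.
Only numpy, scipy, OpenCV 4.12 (cv2) and the standard library are available. Lean on these libraries where they do the work, as an engineer would, in place of code of your own. Each camera call takes 0.05 s, during which the arm holds its last target.

## Task

Before the trolley is rolled away, push the tall steel flask across the deck into the low U-shaped rod rail, through the rail's open side, until it stands against or nearly against the rail's back bar. It must slide upright all the way, so push it gently and low on its body, with the fingertips: never grip it between the fingers, lift it or tip it. Leave the steamer, teapot, jar and bowl where they are.

Things in the scene. Friction and masses are not known exactly. Their poses are not given: they have to be found in the camera images.
- flask: Slim plain-steel vacuum flask, upright and loose on the deck: a straight cylinder 54 mm in diameter to 165 mm, then a shoulder and a black cap 41 mm in diameter, 225 mm tall in all; 0.3 to 0.54 kg. Origin at the centre of its underside, z up its axis. A push up to about 20 mm above the deck slides it; one at mid-height topples it.
- bay: Low U rail fixed to the deck: dark steel rod 8 mm thick, top 24 mm above the deck, on four 7 mm feet. Origin on the deck where the flask's axis stands when it touches the back bar. +y points out of the open side. Inner faces: back bar y = -27 mm, side bars x = -42 and +42 mm up to y = +12 mm, then flaring to a mouth 128 mm wide at y = +40 mm. At yaw 0 it opens to world +y.
- steamer: Two-tier round bamboo steamer with lid, 196 mm in diameter, 170 mm tall, loose; origin at the centre of its underside. To be left alone.
- teapot: White ceramic teapot, body 124 mm in diameter, 124 mm tall, spout reaching 110 mm to its -y and handle 104 mm to its +y; loose; origin at the centre of its underside. To be left alone.
- jar: Empty glass jar with a metal screw lid, 76 mm in diameter, 118 mm tall, loose; origin at the centre of its underside. To be left alone.
- bowl: Red plastic bowl, 130 mm across the rim, 55 mm tall, loose; origin at the centre of its underside. To be left alone.
Things that resemble listed ones, but are neither listed nor needed, are in the scene too. Leave any green or red look-alike of the bay alone.

How it is judged:
At the end, for the whole second after the job is handed in: The flask stands upright (within 0.05 rad) and at rest on the deck inside the rail, its side no more than 10 mm from the back bar; the steamer, teapot, jar and bowl are within 15 mm of where they began (x of flask in the frame of bay between -0.02 and 0.02 m and y of flask in the frame of bay between -0.006 and 0.01 m and angle between flask's own z axis and vertical below 0.05 rad and height (world z) of flask below 0.004 m and linear speed of flask below 0.01 m/s and distance of each of steamer, teapot, jar, bowl from where it was at the start of the episode below 0.015 m); the robot touches nothing.
It fails at once if the flask tipped by more than 0.25 rad (about 14 degrees) (angle between flask's own z axis and vertical above 0.25 rad).
It fails at once if the flask lifted off the deck (its underside's centre above 12 mm) (height (world z) of flask above 0.012 m).
It fails at once if the flask gripped: touched with more than 2 N while its axis is between the fingers (within 12 mm of the grasp point) (horizontal distance between the grasp point and flask below 0.012 m and contact force between the fingers and flask above 2 N).
It fails at once if the flask squeezed or rammed: fingers press on it with more than 25 N (contact force between the fingers and flask above 25 N).
It fails at once if the steamer, teapot, jar or bowl moved by more than 15 mm (distance of any of steamer, teapot, jar, bowl from where it was at the start of the episode above 0.015 m).
It also fails if it takes over 64 s, if anything falls off the work surface, if the arm or the gripper's body presses on something with over 40 N, if the wrist force passes 120 N, or if a joint passes its speed limit or range.

## Working session

There is one attempt and no reset: what is moved stays moved. The work goes in short steps, Python scripts to look and compute and a shell command to move; the robot and the scene stay as the last step left them, time stands still between calls to the robot, and variables do not carry over. Pictures are saved under pics/ and viewed, and the job is handed in when it is done.

```bash
ls; mkdir -p pics; python3 - <<'E'
from rig import status, snapshot, spotter
import cv2, numpy as np, json
s=status.sense(); print(s['t'],s['position'],s['tcp_rot'],s['opening'])
for c in ['scene','top','wrist']:
    d=snapshot(c); cv2.imwrite(f'pics/{c}0.png',d['frame'][:,:,::-1])
    print(c,d['mtx'],d.get('cam_to_world',d.get('hand_eye')))
    for n in ['flask','bay','steamer','teapot','jar','bowl']:
        print(n,[( [round(v) for v in b['rect']],round(b['conf'],2)) for b in spotter.boxes_of(n,c)])
E
```

```text
pics
0.0 [0.30232537 0.60289167 0.2553402 ] [[-8.93904056e-01  4.48257772e-01 -7.12444325e-04]
 [ 4.48258323e-01  8.93902479e-01 -1.68325121e-03]
 [-1.17674688e-04 -1.82402418e-03 -9.99998330e-01]] 0.08565169190285066
scene [[496.7258124    0.         309.4353555 ]
 [  0.         496.7258124  203.13520942]
 [  0.           0.           1.        ]] [[ 0.60736905 -0.54625868  0.57680525  1.31744526]
 [ 0.79434685  0.40776046 -0.45027157 -0.72194908]
 [ 0.01076638  0.73166445  0.68157994  0.99970717]
 [ 0.          0.          0.          1.        ]]
flask [([339, 118, 20, 72], 0.97)]
bay [([266, 202, 46, 37], 0.85), ([121, 202, 38, 42], 0.77), ([210, 172, 41, 36], 0.5)]
steamer [([344, 204, 83, 97], 0.66)]
teapot [([448, 170, 45, 45], 0.64)]
jar [([229, 256, 34, 51], 0.88)]
bowl [([188, 223, 53, 39], 0.91)]
top [[372.97512832   0.         319.43890396]
 [  0.         372.97512832 195.90889856]
 [  0.           0.           1.        ]] [[-0.00853023  0.99121771 -0.13196469  0.38893697]
 [-0.99989661 -0.00998275 -0.01034921 -0.10603016]
 [-0.01157569  0.13186276  0.99120039  1.1301482
[... 172 characters left out ...]
0.59)]
steamer [([274, 68, 71, 83], 0.71)]
teapot [([149, 102, 70, 45], 0.66)]
jar [([401, 145, 35, 31], 0.94)]
bowl [([394, 192, 47, 41], 0.78)]
wrist [[309.70691629   0.         318.02330475]
 [  0.         309.70691629 200.43322056]
 [  0.           0.           1.        ]] [[-3.00026425e-04  9.53104583e-01  3.02640983e-01  7.73677628e-02]
 [ 9.99999788e-01  1.11009209e-04  6.41760325e-04 -9.98029869e-05]
 [ 5.78068770e-04  3.02641111e-01 -9.53104414e-01 -1.16819030e-01]
 [ 0.00000000e+00  0.00000000e+00  0.00000000e+00  1.00000000e+00]]
flask []
bay [([63, 355, 11, 18], 0.58), ([2, 292, 41, 55], 0.53), ([1, 347, 10, 6], 0.36)]
steamer []
teapot []
jar []
bowl [([26, 370, 30, 30], 0.56)]
```

View pics/scene0.png

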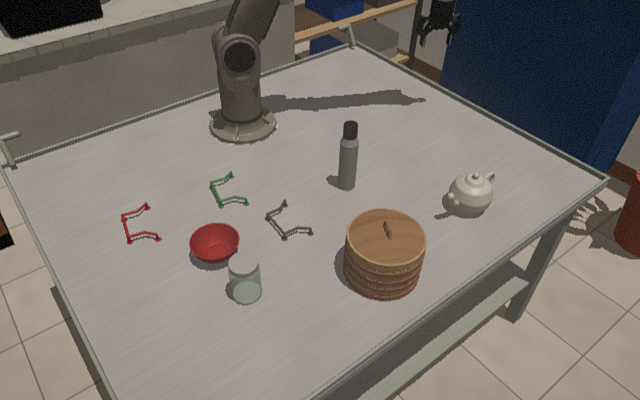

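View pics/top0.png

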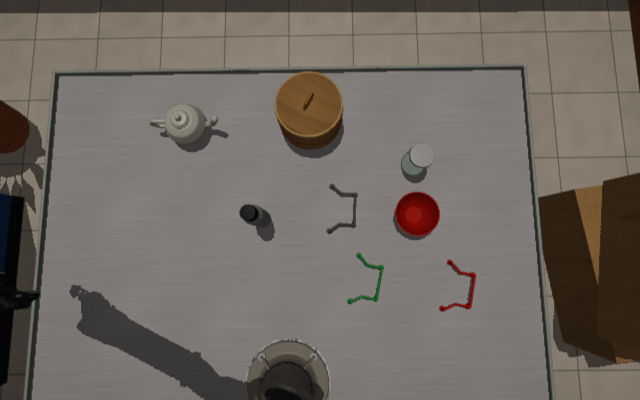

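```bash
python3 - <<'E'
import cv2
a=cv2.imread('pics/top0.png')[170:330,220:500]; cv2.imwrite('pics/topc.png',cv2.resize(a,None,fx=2.85,fy=2.85,interpolation=cv2.INTER_CUBIC))
a=cv2.imread('pics/scene0.png')[100:260,110:390]; cv2.imwrite('pics/scenec.png',cv2.resize(a,None,fx=2.85,fy=2.85,interpolation=cv2.INTER_CUBIC))
E
```

```text
(no output)
```

View pics/topc.png

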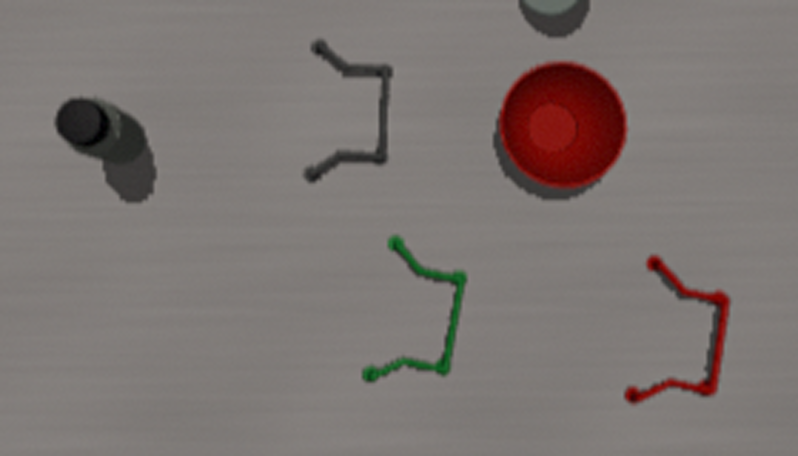

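View pics/scenec.png

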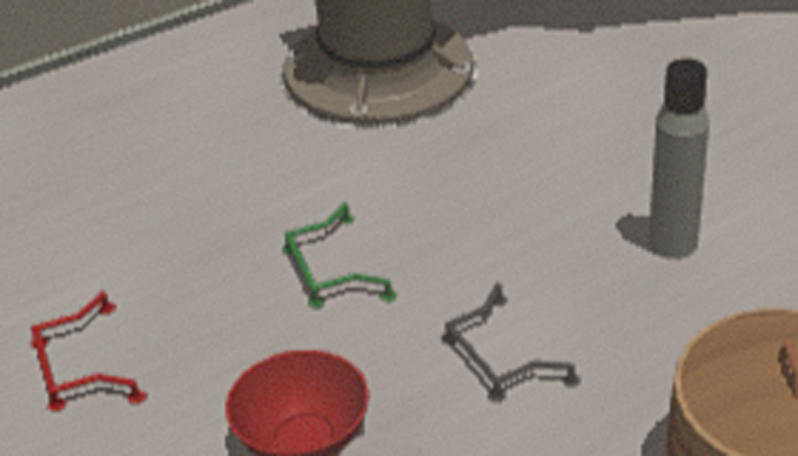

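The scene shows a flask at (348,156), the grey bay at (289,220) with the green (228,190) and red (140,223) look-alikes. In the top view the dark-steel bay is at (343,209), opening left towards the flask (cap at 249,213), and green/red are at (365,278) and (458,285). The grey one is my target. Next I fit models to both views.

```bash
cat > fit.py <<'E'
import numpy as np, cv2
from scipy.optimize import least_squares
def proj(d,P):
    T=np.linalg.inv(d['cam_to_world']); c=P@T[:3,:3].T+T[:3,3]
    K=d['mtx']; return np.c_[K[0,0]*c[:,0]/-c[:,2]+K[0,2], K[1,1]*(-c[:,1])/-c[:,2]+K[1,2]]
def ray(d,uv):
    K=d['mtx'];v=np.array([(uv[0]-K[0,2])/K[0,0],-(uv[1]-K[1,2])/K[1,1],-1]);return d['cam_to_world'][:3,3],d['cam_to_world'][:3,:3]@v
def onplane(d,uv,z):
    o,r=ray(d,uv); return o+r*(z-o[2])/r[2]
def flask_pts(x,y):
    a=np.linspace(0,2*np.pi,48,endpoint=False);L=[]
    for r,z in [(.027,0),(.027,.165),(.0205,.18),(.0205,.225)]: L.append(np.c_[x+r*np.cos(a),y+r*np.sin(a),np.full(48,z)])
    return np.vstack(L)
BAY=[(-.064+.0,.042),(-.046,.012+.0),(-.046,-.031),(.046,-.031),(.046,.012),(.064,.042)]
def bay_pts(x,y,th,z=.02,n=12):
    B=np.array(BAY);B[0]=(-.067,.041);B[-1]=(.067,.041)
    q=np.vstack([B[i]+(B[i+1]-B[i])*np.linspace(0,1,n)[:,None] for i in range(5)])
    c,s=np.cos(th),np.sin(th); q=q@np.array([[c,s],[-s,c]])+[x,y]
    return np.c_[q,np.full(len(q),z)]
E
cat > m.py <<'E'
from fit import *
from rig import snapshot
D={c:snapshot(c) for c in ['scene','top']}
roi={'scene':[(262,198,318,242)],'top':[(325,181,362,236)]}
res=[]
DT={};MASK={}
for c in D:
    f=D[c]['frame'].astype(int); g=f.mean(2)
    l,t,r,b=roi[c][0]; sub=g[t:b,l:r]; med=np.median(sub); m=np.zeros(g.shape,np.uint8); m[t:b,l:r]=(sub<med-30)
    MASK[c]=m; DT[c]=cv2.distanceTransform(1-m,cv2.DIST_L2,5); print(c,med,m.sum())
def samp(c,p): return cv2.remap(DT[c].astype(np.float32),p[:,0].astype(np.float32)[None],p[:,1].astype(np.float32)[None],cv2.INTER_LINEAR,borderMode=cv2.BORDER_REPLICATE)[0]
from scipy.spatial import cKDTree
def f(p,cs):
    o=[]
    for c in cs:
        u=proj(D[c],bay_pts(*p)); o.append(samp(c,u))
        ys,xs=np.nonzero(MASK[c]); d,_=cKDTree(u).query(np.c_[xs,ys]); o.append(np.clip(d-1,0,6)*.5)
    return np.concatenate(o)
g=onplane(D['top'],(345,209),.02); print('guess',g)
for cs in [['top'],['scene'],['scene','top']]:
    s=least_squares(f,[g[0],g[1],0],args=(cs,),loss='soft_l1',diff_step=1e-3,x_scale=[.01,.01,.1]); print(cs,s.x,s.cost)
b=s.x
# flask: bounding hull from dark/contrast; print rays of axis points
for c,cap in [('top',(249,213)),]:
    print('cap top', onplane(D[c],cap,.225))
from rig import spotter
def ff(p,cs):
    o=[]
    for c in cs:
        u=proj(D[c],flask_pts(*p)); l,t=u.min(0);r,bb=u.max(0); R=RECT[c]
        o+= [l-R[0],t-R[1],r-R[0]-R[2],bb-R[1]-R[3]]
    return np.array(o)
RECT={c:spotter.boxes_of('flask',c)[0]['rect'] for c in D}
for cs in [['top'],['scene'],['scene','top']]:
    s=least_squares(ff,[.37,.05],args=(cs,)); print(cs,s.x,s.fun.round(1))
for c in D:
    im=D[c]['frame'][:,:,::-1].copy(); k=3; im=cv2.resize(im,None,fx=k,fy=k,interpolation=cv2.INTER_CUBIC)
    for P in [bay_pts(*b),flask_pts(*s.x)]:
        for u in proj(D[c],P): cv2.circle(im,tuple(int(v) for v in (u*k+1)),1,(0,255,255),-1)
    y0,x0={'scene':(110,230),'top':(165,220)}[c]; cv2.imwrite(f'pics/fit_{c}.png',im[y0*k:(y0+140)*k,x0*k:(x0+160)*k])
E
python3 m.py
```

```text
scene 157.66666666666666 443
top 126.66666666666667 345
guess [ 0.49652876 -0.17044351  0.02      ]
['top'] [ 0.49573717 -0.16691654 -0.07041387] 12.264467363150956
['scene'] [ 0.50496697 -0.17499565 -0.08206291] 91.62808883120864
['scene', 'top'] [ 0.49970352 -0.17123896 -0.07758174] 199.3557575106327
cap top [0.46912619 0.07557496 0.225     ]
['top'] [0.46555655 0.07229758] [-2.5 -1.6  3.1  1.8]
['scene'] [0.48002893 0.07863548] [ 0.8 -0.8 -0.7  0.8]
['scene', 'top'] [0.4711972  0.07618893] [-1.6 -2.  -3.5 -0.4 -4.  -3.8  1.8 -0.1]
```

View pics/fit_scene.png

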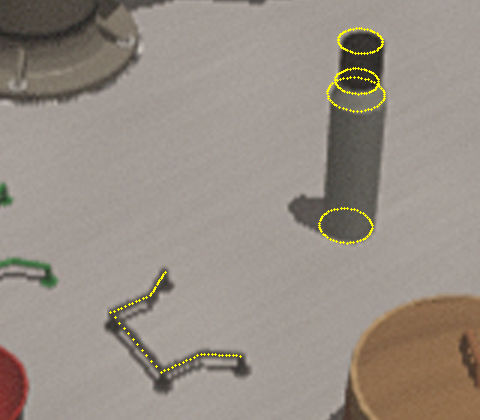

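View pics/fit_top.png

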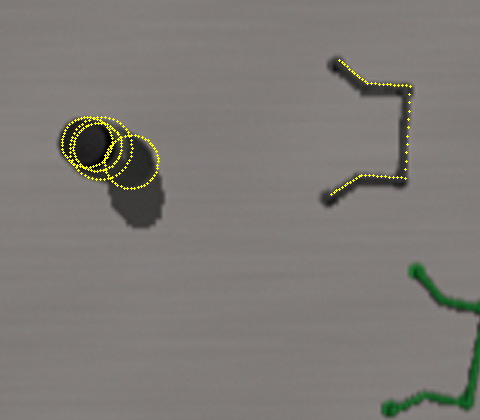

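```bash
python3 - <<'E'
import cv2
s=cv2.imread('pics/scene0.png');t=cv2.imread('pics/top0.png')
def up(a,k): return cv2.resize(a,None,fx=k,fy=k,interpolation=cv2.INTER_CUBIC)
cv2.imwrite('pics/h1.png',up(s[195:245,260:320],12))
cv2.imwrite('pics/h2.png',up(t[178:240,322:366],9))
cv2.imwrite('pics/h3.png',up(s[115:200,325:370],7))
cv2.imwrite('pics/h4.png',up(t[195:245,230:280],12))
E
```

```text
(no output)
```

View pics/h1.png

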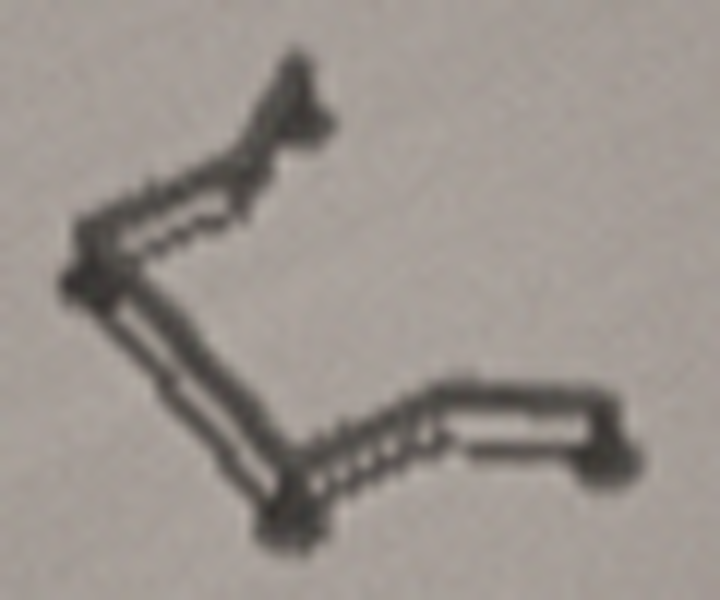

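View pics/h2.png

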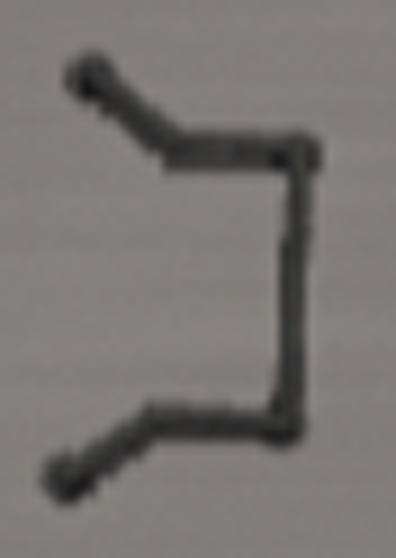

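View pics/h3.png

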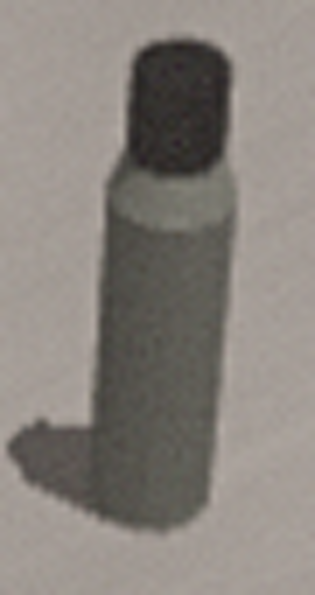

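View pics/h4.png

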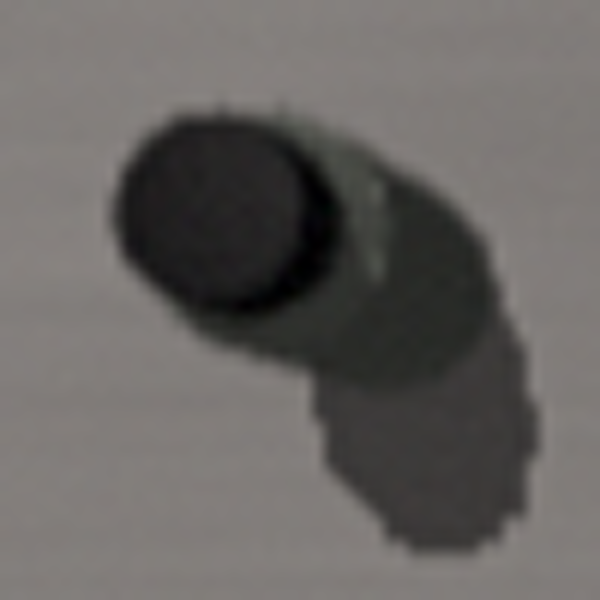

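```bash
cat > tri.py <<'E'
from fit import *
from rig import snapshot
S=snapshot('scene');T=snapshot('top')
def px(u,k,off): return (u[0]+.5)/k-.5+off[0],(u[1]+.5)/k-.5+off[1]
def tri(a,b):
    o1,r1=ray(S,a);o2,r2=ray(T,b); A=np.c_[r1,-r2];t=np.linalg.lstsq(A,o2-o1,rcond=None)[0]
    p,q=o1+t[0]*r1,o2+t[1]*r2; return (p+q)/2,np.linalg.norm(p-q)
pairs={'mouth+':((605,397),(90,75)),'mouth-':((295,65),(66,478)),'bend+':((445,392),(170,150)),'bend-':((250,165),(155,415)),'back+':((292,468),(300,152)),'back-':((90,228),(285,425))}
for n,(a,b) in pairs.items():
    a=px(a,12,(260,195));b=px(b,9,(322,178)); print(n,*tri(a,b), onplane(S,a,.02)[:2],onplane(T,b,.02)[:2])
print('cap',*tri(px((182,62),7,(325,115)),px((213,210),12,(230,195))))
print('base',*tri(px((152,492),7,(325,115)),px((395,285),12,(230,195))))
for z in(.225,):print(onplane(S,px((182,62),7,(325,115)),z),onplane(T,px((213,210),12,(230,195)),z))
print(onplane(S,px((152,492),7,(325,115)),0),onplane(T,px((395,285),12,(230,195)),0))
E
python3 tri.py
```

```text
mouth+ [ 0.56667852 -0.13185449  0.01824967] 0.0014865123199577568 [ 0.5676441  -0.13355216] [ 0.56682057 -0.13120102]
mouth- [ 0.43182771 -0.12276315  0.01734069] 0.002762539268200562 [ 0.43347757 -0.1255424 ] [ 0.43248592 -0.12157411]
bend+ [ 0.54131283 -0.15854351  0.01545077] 0.001868227426565212 [ 0.54441191 -0.16194038] [ 0.54121174 -0.15755752]
bend- [ 0.45284995 -0.15182482  0.01627078] 0.001137003575374555 [ 0.455815  -0.1544584] [ 0.45294851 -0.15119889]
back+ [ 0.54035784 -0.20153912  0.01635554] 0.000862159892291441 [ 0.54300192 -0.20382673] [ 0.54010001 -0.20086863]
back- [ 0.4489831  -0.19487797  0.01728202] 0.0015518470051766584 [ 0.45093704 -0.19696784] [ 0.44925884 -0.19401174]
cap [0.47137903 0.07970017 0.22359753] 0.0008967732246642093
base [ 0.47281093  0.07991123 -0.00088957] 0.0006957587144337567
[0.47276237 0.07779398 0.225     ] [0.47151098 0.0797908  0.225     ]
[ 4.73705942e-01  7.95280161e-02 -1.11022302e-16] [0.47254522 0.07947391 0.        ]
```

Triangulated: flask at about (0.472, 0.080), base z≈0 and cap z≈0.224. The bay origin is about (0.497, -0.168), yaw about -0.07. The push is almost straight along -y, so I'll tilt the tool back 30° so the gripper body clears the tall flask, and cradle it on two part-open fingertips.

```bash
cat > plan.py <<'E'
import numpy as np,sys
from scipy.spatial.transform import Rotation as Ro
from rig import status
F=np.array([.472,.0795]);B=np.array([.497,-.1675])
def Rt(th,d):
    d=np.r_[d/np.linalg.norm(d),0]; y=np.array([-d[1],d[0],0]); z=d*np.sin(th)-np.array([0,0,np.cos(th)]); return np.c_[np.cross(y,z),y,z]
def go(tip,th,d=B-F,L=.025):
    s=status.sense();R=s['tcp_rot'];Rg=Rt(th,d);p=np.asarray(tip)-L*Rg[:,2]
    sh=R.T@(p-s['position'])/.3; rv=Ro.from_matrix(R.T@Rg).as_rotvec()/2
    print('t',s['t'],'target TCP',p.round(4),'shift',sh.round(4),'turn',rv.round(4))
E
python3 - <<'E'
from plan import *
d=(B-F)/np.linalg.norm(B-F); print(d)
go(np.r_[F-d*.085,.12],np.radians(30))
E
```

```text
[ 0.10070008 -0.99491683]
t 1.35 target TCP [0.4622 0.1765 0.1417] shift [-1.1135 -1.0335  0.3821] turn [ 0.1314 -0.2392  0.4906]
```

```bash
python3 -m crank '[[-0.06,-0.055,0.01,0.0066,-0.012,0.0245],[-0.12,-0.11,0.02,0.0131,-0.0239,0.049],[-0.18,-0.165,0.03,0.0197,-0.0359,0.0736],[-0.24,-0.22,0.04,0.0263,-0.0478,0.098],[-0.3,-0.275,0.05,0.0329,-0.06,0.1227],[-0.36,-0.33,0.06,0.0394,-0.0718,0.147],[-0.42,-0.385,0.07,0.046,-0.0837,0.1717],[-0.48,-0.44,0.08,0.0526,-0.0957,0.196],[-0.54,-0.495,0.09,0.0591,-0.1076,0.2208],[-0.6,-0.55,0.1,0.0657,-0.12,0.2453]]' 40
python3 - <<'E'
from plan import *
d=(B-F)/np.linalg.norm(B-F)
go(np.r_[F-d*.085,.12],np.radians(30))
E
```

```text
t: 2.6
position: [0.3901, 0.3737, 0.2261]
tcp_rot: [[-0.56, 0.823, 0.094], [0.787, 0.563, -0.252], [-0.261, -0.067, -0.963]]
wrist_force: [-0.1, 0.3, -0.1]
opening: 0.0346
t 2.6 target TCP [0.4622 0.1765 0.1417] shift [-0.5782 -0.1535  0.4596] turn [ 0.0655 -0.1185  0.2436]
```

```bash
python3 -m crank '[[-0.058,-0.0155,0.046,0.0066,-0.012,0.0244],[-0.116,-0.031,0.092,0.0131,-0.0237,0.0487],[-0.174,-0.046,0.138,0.0197,-0.0356,0.073],[-0.232,-0.0615,0.184,0.0262,-0.0474,0.0975],[-0.29,-0.077,0.23,0.0328,-0.0593,0.122],[-0.348,-0.092,0.276,0.0393,-0.071,0.146],[-0.406,-0.1075,0.322,0.0459,-0.083,0.1705],[-0.464,-0.123,0.368,0.0524,-0.095,0.195],[-0.522,-0.138,0.414,0.059,-0.1067,0.219],[-0.578,-0.1535,0.46,0.0655,-0.1185,0.2436]]'
python3 - <<'E'
from plan import *
from rig import snapshot
import cv2
d=(B-F)/np.linalg.norm(B-F)
go(np.r_[F-d*.085,.02],np.radians(30))
for c in ['scene','wrist','top']:
    a=snapshot(c)['frame'][:,:,::-1]; cv2.imwrite(f'pics/{c}1.png',a)
    if c=='scene': cv2.imwrite('pics/s1c.png',cv2.resize(a[60:220,290:470],None,fx=3.5,fy=3.5,interpolation=cv2.INTER_CUBIC))
E
```

```text
t: 3.85
position: [0.4626, 0.1771, 0.1408]
tcp_rot: [[-0.087, 0.995, 0.05], [0.862, 0.101, -0.497], [-0.5, 0.0, -0.866]]
wrist_force: [-0.9, -0.6, 0.6]
opening: 0.0342
t 3.85 target TCP [0.4622 0.1765 0.0417] shift [ 0.1636 -0.0018  0.2871] turn [0.0001 0.     0.    ]
```

View pics/s1c.png

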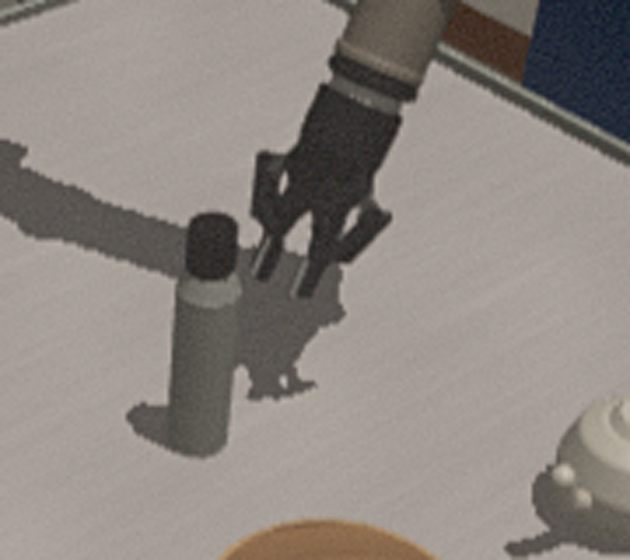

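View pics/wrist1.png

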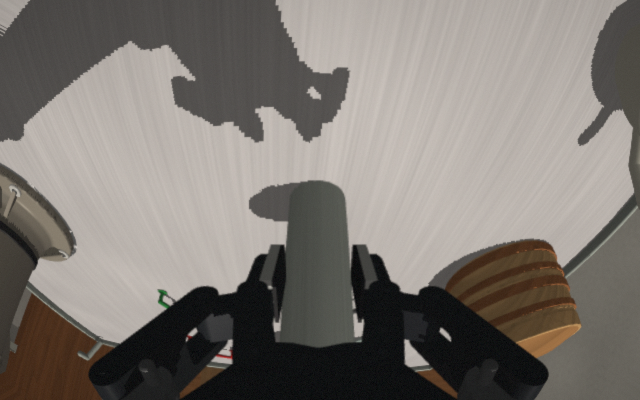

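View pics/top1.png

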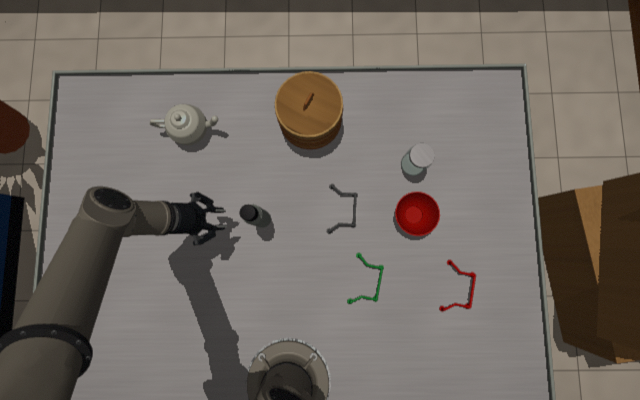

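The wrist picture shows the flask (318,260) centred between the fingertips; everything else is untouched. Now I lower.

```bash
python3 -m crank '[[0.016,0,0.0287,0,0,0],[0.033,0,0.057,0,0,0],[0.049,0,0.086,0,0,0],[0.065,0,0.115,0,0,0],[0.082,0,0.1435,0,0,0],[0.098,0,0.172,0,0,0],[0.1145,-0.001,0.201,0,0,0],[0.131,-0.001,0.23,0,0,0],[0.147,-0.002,0.258,0,0,0],[0.1636,-0.002,0.287,0,0,0]]'
cat > look.py <<'E'
from plan import *
from rig import snapshot
import cv2,sys
n=sys.argv[1]
for c in ['scene','wrist','top']:
    a=snapshot(c)['frame'][:,:,::-1]; cv2.imwrite(f'pics/{c}{n}.png',a)
    if c=='scene': cv2.imwrite(f'pics/s{n}c.png',cv2.resize(a[90:250,260:440],None,fx=4,fy=4,interpolation=cv2.INTER_CUBIC)[:600])
E
python3 look.py 2
```

```text
t: 5.25
position: [0.4615, 0.178, 0.0416]
tcp_rot: [[-0.091, 0.995, 0.051], [0.862, 0.104, -0.496], [-0.499, -0.001, -0.867]]
wrist_force: [-0.4, 0.2, 0.6]
opening: 0.0343
```

View pics/s2c.png

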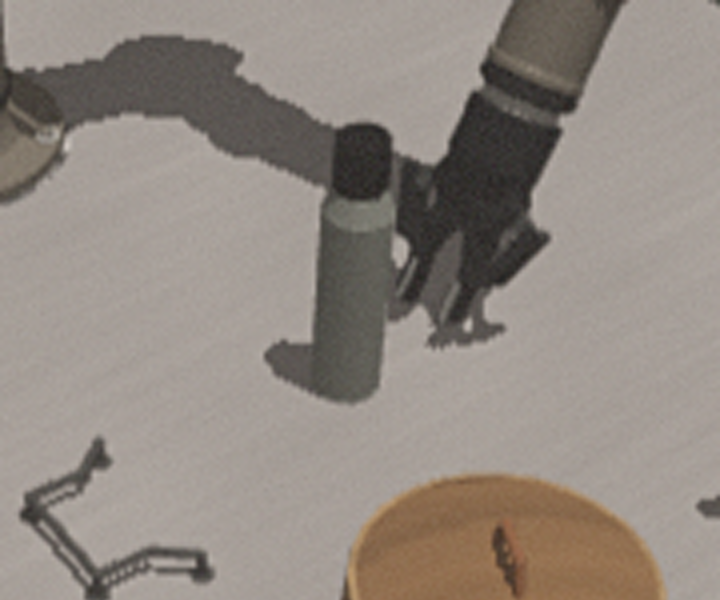

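View pics/wrist2.png

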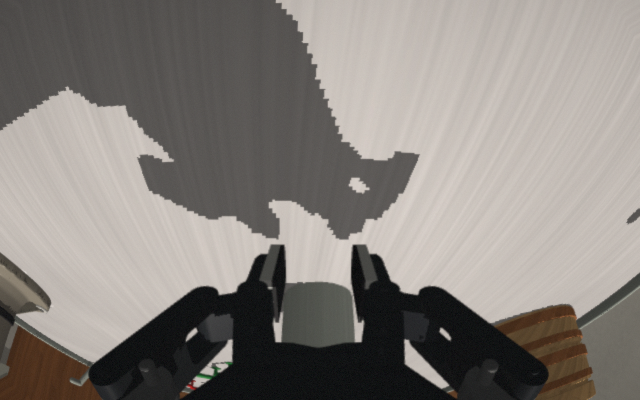

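```bash
python3 - <<'E'
from plan import *
from fit import proj
from rig import snapshot
import cv2
S=snapshot('scene');s=status.sense();R=s['tcp_rot'];p=s['position']
im=cv2.resize(S['frame'][:,:,::-1],None,fx=10,fy=10,interpolation=cv2.INTER_CUBIC)
for L,col in [(.025,(0,255,255)),(.02,(255,0,255))]:
  P=np.array([p+R@np.array([x,y,L]) for x in(-.011,.011) for y in(-.03,-.017,.017,.03)])
  if L==.025: print(P.round(4))
  for u in proj(S,P): cv2.circle(im,tuple(int(v) for v in u*10+5),3,col,-1)
cv2.imwrite('pics/tip.png',im[1450:1800,3500:4000])
d=(B-F)/np.linalg.norm(B-F)
for h in (.085,.065,.05):go(np.r_[F-d*h,.010],np.radians(30))
E
```

```text
[[0.4339 0.1528 0.026 ]
 [0.4469 0.1542 0.026 ]
 [0.4807 0.1577 0.0259]
 [0.4936 0.1591 0.0259]
 [0.432  0.1718 0.015 ]
 [0.4449 0.1731 0.015 ]
 [0.4787 0.1767 0.0149]
 [0.4916 0.178  0.0149]]
t 5.45 target TCP [0.4622 0.1765 0.0317] shift [0.0134 0.0018 0.0325] turn [ 0.0003 -0.0006  0.0016]
t 5.45 target TCP [0.4642 0.1566 0.0317] shift [-0.0444  0.0016  0.0658] turn [ 0.0003 -0.0006  0.0016]
t 5.45 target TCP [0.4657 0.1417 0.0317] shift [-0.0877  0.0014  0.0908] turn [ 0.0003 -0.0006  0.0016]
```

View pics/tip.png

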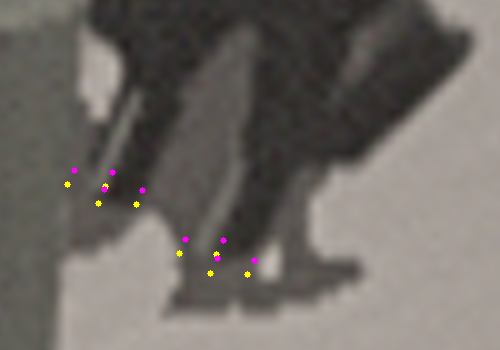

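```bash
python3 - <<'E'
from plan import *
d=(B-F)/np.linalg.norm(B-F)
go(np.r_[F-d*.07,.009],np.radians(30),L=.02)
E
```

```text
t 5.45 target TCP [0.4639 0.1591 0.0263] shift [-0.0283  0.0016  0.077 ] turn [ 0.0003 -0.0006  0.0016]
```

```bash
python3 -m crank '[[-0.0035,0,0.009,0,0,0],[-0.007,0,0.018,0,0,0],[-0.0105,0,0.027,0,0,0],[-0.014,0.001,0.036,0,0,0],[-0.0175,0.001,0.045,0,0,0],[-0.021,0.001,0.054,0,0,0],[-0.0245,0.001,0.063,0,0,0],[-0.028,0.0015,0.072,0,0,0.001],[-0.0283,0.0016,0.077,0,0,0.0016],[-0.0283,0.0016,0.077,0,0,0.0016]]'
python3 look.py 3; python3 - <<'E'
import cv2;from plan import *
a=cv2.imread('pics/scene3.png'); cv2.imwrite('pics/tip3.png',cv2.resize(a[140:200,330:400],None,fx=10,fy=10,interpolation=cv2.INTER_CUBIC))
s=status.sense();print(s['wrist_force'],s['position'])
E
```

```text
t: 6.7
position: [0.4639, 0.1592, 0.0264]
tcp_rot: [[-0.087, 0.995, 0.051], [0.862, 0.101, -0.496], [-0.499, 0.001, -0.867]]
wrist_force: [-0.2, 0.2, 0.3]
opening: 0.034
[-0.27958772  0.10879449  0.14740976] [0.46396963 0.1593719  0.02644797]
```

View pics/tip3.png

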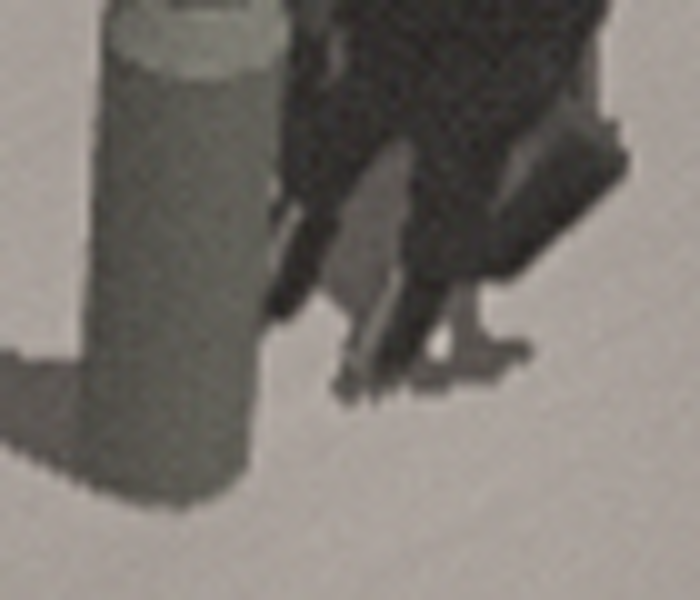

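View pics/top3.png

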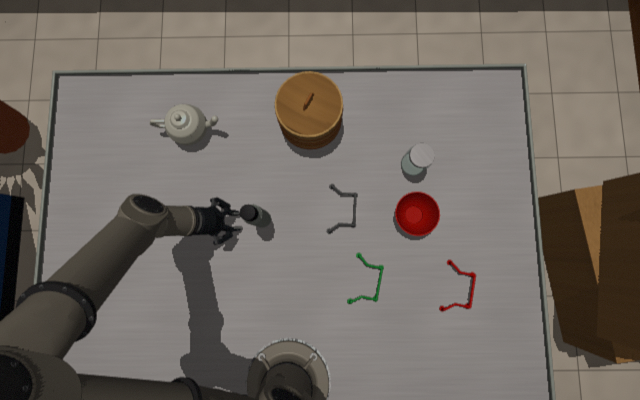

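View pics/wrist3.png

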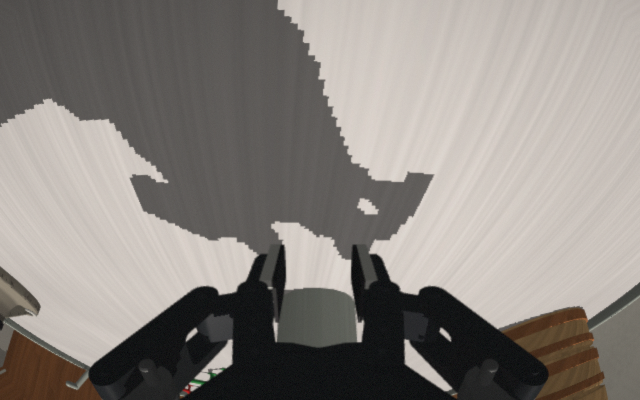

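Body clearance would be tight at 30°, so I tilt to 35° and narrow the gap to about 24 mm.

```bash
python3 - <<'E'
from plan import *
d=(B-F)/np.linalg.norm(B-F)
go(np.r_[F-d*.06,.0098],np.radians(35),L=.0215)
E
```

```text
t 6.85 target TCP [0.4647 0.1515 0.0274] shift [-0.0246 -0.0002  0.0104] turn [ 0.0005 -0.0445  0.0001]
```

```bash
python3 -m crank '[[-0.0025,0,0,0,-0.0055,0],[-0.005,0,0.001,0,-0.011,0],[-0.0075,0,0.003,0,-0.0165,0],[-0.01,0,0.004,0,-0.022,0],[-0.0125,0,0.005,0,-0.0275,0],[-0.015,0,0.006,0,-0.033,0],[-0.0175,0,0.007,0,-0.0385,0],[-0.02,0,0.0085,0,-0.0445,0],[-0.023,0,0.01,0.0005,-0.0445,0],[-0.0246,0,0.0104,0.0005,-0.0445,0]]' 28
python3 look.py 4; python3 - <<'E'
import cv2;from plan import *
from fit import proj
from rig import snapshot
s=status.sense();R=s['tcp_rot'];p=s['position']
S=snapshot('scene')
a=cv2.imread('pics/scene4.png'); k=10;im=cv2.resize(a,None,fx=10,fy=10,interpolation=cv2.INTER_CUBIC)
for L,col in [(.025,(0,255,255)),(.0215,(255,0,255))]:
  P=np.array([p+R@np.array([x,y,L]) for x in(-.011,.011) for y in(-.025,-.012,.012,.025)])
  for u in proj(S,P): cv2.circle(im,tuple(int(v) for v in u*10+5),3,col,-1)
cv2.imwrite('pics/tip4.png',im[1400:2000,3300:4000])
print(s['wrist_force'],s['position'])
d=(B-F)/np.linalg.norm(B-F)
for h in (.04,.03,.02):go(np.r_[F-d*h,.0098],np.radians(35),L=.0215)
E
```

```text
t: 8.1
position: [0.4648, 0.1511, 0.0274]
tcp_rot: [[-0.082, 0.995, 0.058], [0.815, 0.1, -0.571], [-0.574, -0.0, -0.819]]
wrist_force: [-0.6, -0.5, -0.6]
opening: 0.0241
[-0.13948527  0.31714394  0.16768167] [0.46476824 0.15122416 0.02747572]
t 8.3 target TCP [0.4667 0.1316 0.0274] shift [-0.0539 -0.      0.038 ] turn [-0.0001  0.     -0.0001]
t 8.3 target TCP [0.4677 0.1216 0.0274] shift [-0.0812 -0.      0.0571] turn [-0.0001  0.     -0.0001]
t 8.3 target TCP [0.4687 0.1117 0.0274] shift [-0.1085 -0.      0.0762] turn [-0.0001  0.     -0.0001]
```

View pics/tip4.png

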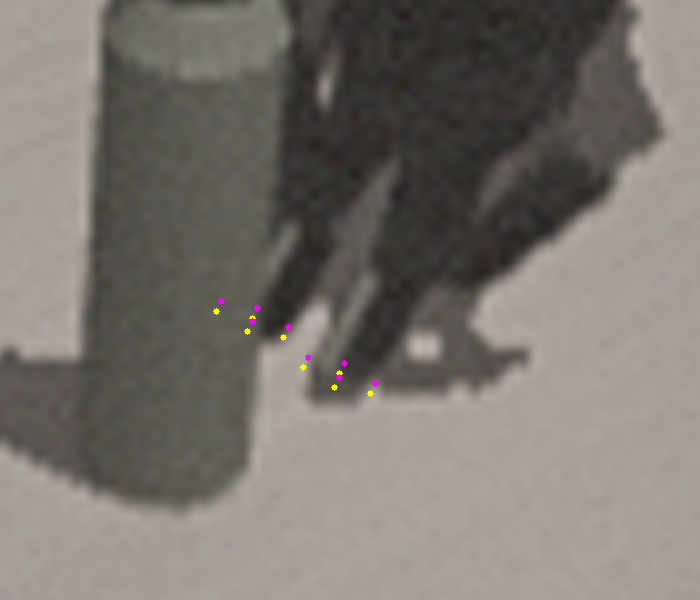

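View pics/wrist4.png

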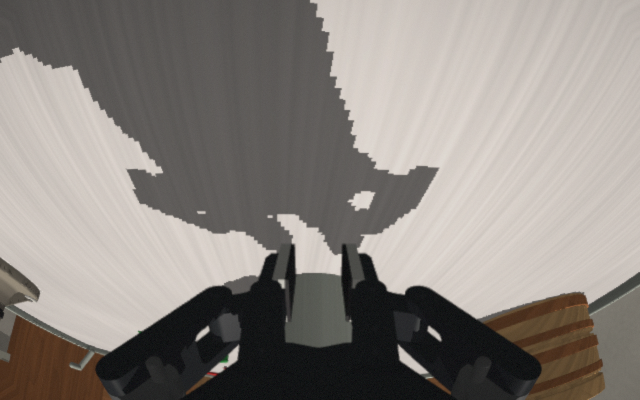

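```bash
python3 -m crank '[[-0.012,0,0.0084,0,0,0],[-0.024,0,0.0168,0,0,0],[-0.036,0,0.0252,0,0,0],[-0.048,0,0.0336,0,0,0],[-0.06,0,0.042,0,0,0],[-0.065,0,0.0456,0,0,0],[-0.07,0,0.049,0,0,0],[-0.075,0,0.0525,0,0,0],[-0.08,0,0.056,0,0,0],[-0.085,0,0.0596,0,0,0]]'
python3 look.py 5
```

```text
t: 9.55
position: [0.4679, 0.1207, 0.0273]
tcp_rot: [[-0.083, 0.995, 0.058], [0.815, 0.101, -0.57], [-0.573, 0.0, -0.819]]
wrist_force: [-0.3, 1.4, 0.6]
opening: 0.0238
```

View pics/s5c.png

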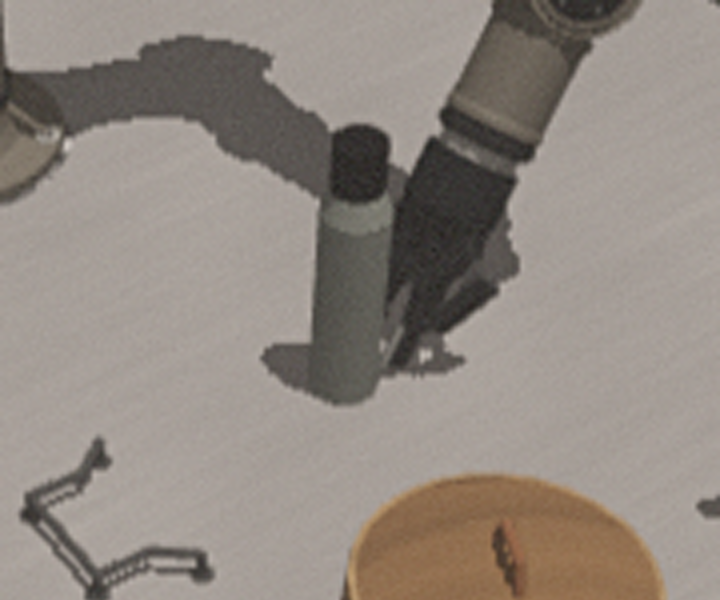

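View pics/wrist5.png

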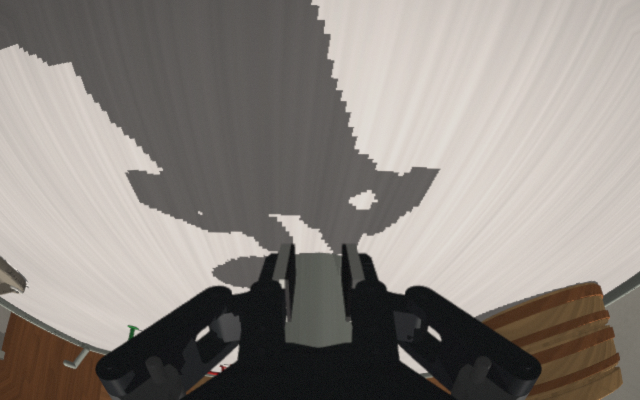

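Contact has just been made (1.4 N) and the flask is upright at (347,265 in the crop). I push 20 mm and check.

```bash
python3 -m crank '[[-0.0055,0,0.0038,0,0,0],[-0.011,0,0.0076,0,0,0],[-0.0165,0,0.0115,0,0,0],[-0.022,0,0.0153,0,0,0],[-0.0275,0,0.0191,0,0,0],[-0.033,0,0.023,0,0,0],[-0.0385,0,0.0268,0,0,0],[-0.044,0,0.0306,0,0,0],[-0.0495,0,0.0345,0,0,0],[-0.055,0,0.0383,0,0,0]]'
cat > meas.py <<'E'
from fit import *; from plan import *
from rig import snapshot, spotter
import sys
# cylinder silhouette fit using saturation-free: use dark cap blob centre in both views
S=snapshot('scene');b1=[b for b in spotter.boxes_of('flask','scene')];T=snapshot('top');b2=spotter.boxes_of('flask','top')
print(b1[:1],b2[:1],status.sense()['wrist_force'].round(1) if hasattr(status.sense()['wrist_force'],'round') else status.sense()['wrist_force'])
n=sys.argv[1]
cv2.imwrite(f'pics/ms{n}.png',cv2.resize(S['frame'][110:260,250:390,::-1],None,fx=4,fy=4,interpolation=cv2.INTER_CUBIC))
cv2.imwrite(f'pics/mt{n}.png',cv2.resize(T['frame'][170:250,225:365,::-1],None,fx=5.5,fy=5.5,interpolation=cv2.INTER_CUBIC))
E
python3 meas.py 6
```

```text
t: 10.95
position: [0.4699, 0.1002, 0.0275]
tcp_rot: [[-0.082, 0.995, 0.058], [0.815, 0.101, -0.571], [-0.574, -0.0, -0.819]]
wrist_force: [0.6, 1.0, 0.1]
opening: 0.0239
[{'rect': [335.1, 123.0, 17.9, 71.4], 'conf': 0.75}] [{'rect': [251.2, 204.1, 28.9, 24.1], 'conf': 0.72}] [-1.3  0.6 -1.6]
```

View pics/ms6.png

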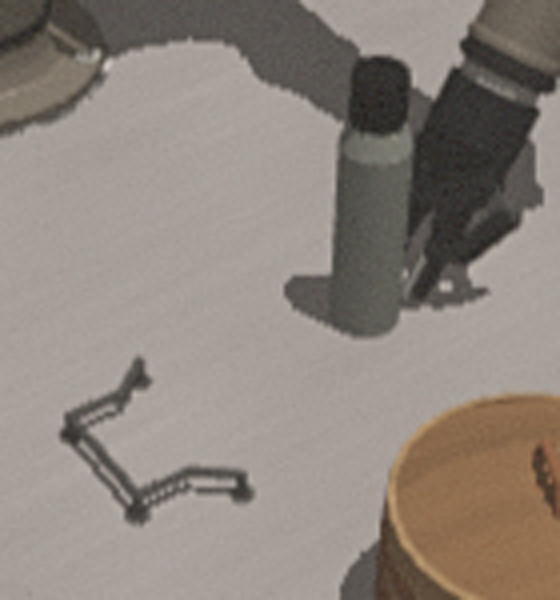

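View pics/mt6.png

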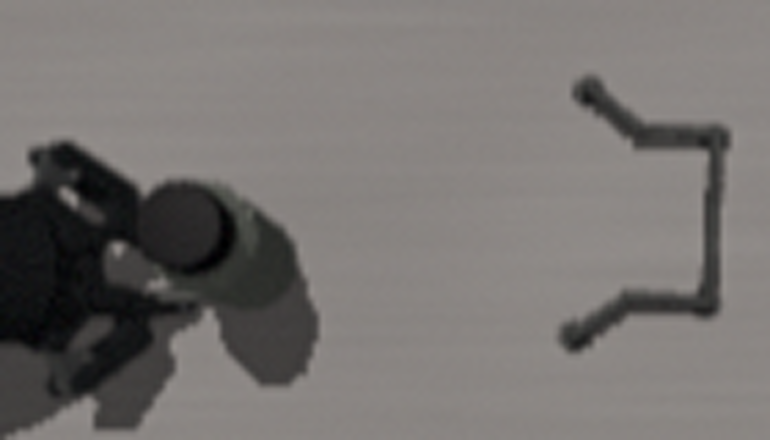

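```bash
python3 -m crank '[[-0.0164,0,0.0115,0,0,0],[-0.0328,0,0.023,0,0,0],[-0.0492,0,0.0345,0,0,0],[-0.0656,0,0.046,0,0,0],[-0.082,0,0.0575,0,0,0],[-0.0984,0,0.069,0,0,0],[-0.1148,0,0.0805,0,0,0],[-0.1312,0,0.092,0,0,0],[-0.1476,0,0.1035,0,0,0],[-0.164,0,0.115,0,0,0]]'
python3 meas.py 7
```

```text
t: 12.4
position: [0.476, 0.0401, 0.0274]
tcp_rot: [[-0.083, 0.995, 0.058], [0.815, 0.101, -0.571], [-0.574, -0.0, -0.819]]
wrist_force: [0.1, 1.8, 0.3]
opening: 0.0239
[{'rect': [317.7, 130.4, 21.5, 72.7], 'conf': 0.58}] [{'rect': [275.6, 202.7, 25.2, 22.5], 'conf': 0.93}] [-0.4 -0.7  1. ]
```

View pics/ms7.png

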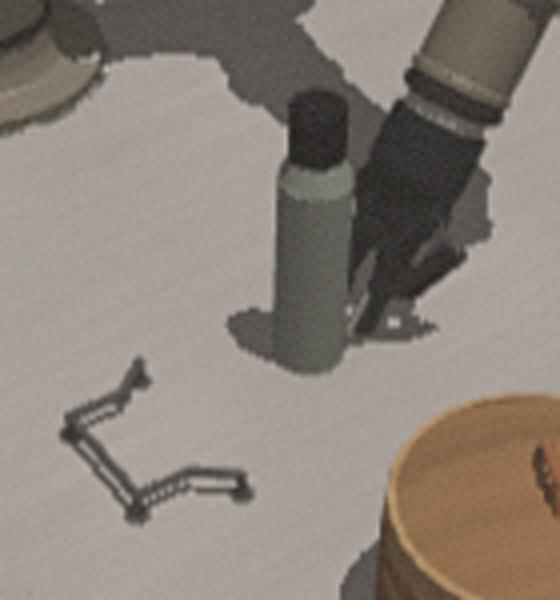

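View pics/mt7.png

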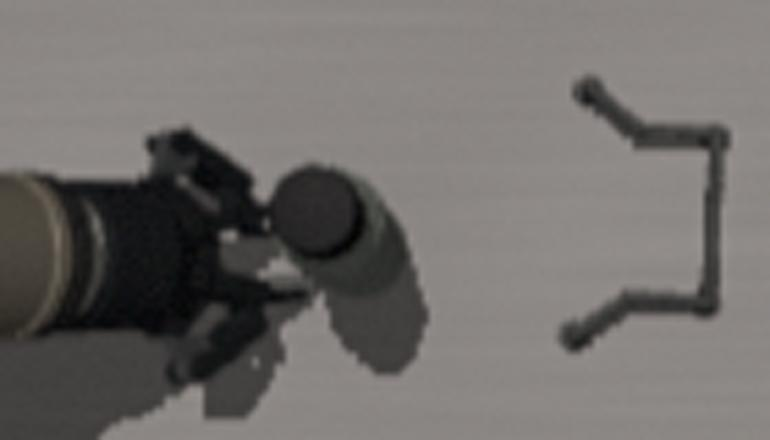

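```bash
cat >> meas.py <<'E'
if len(sys.argv)>2:
    v=[float(x) for x in sys.argv[2:]]
    a=onplane(S,(v[0]/4+249.6,v[1]/4+109.6),.225);b=onplane(T,(v[2]/5.5+224.6,v[3]/5.5+169.6),.225);m=(a+b)/2
    s=status.sense();tip=s['position']+.0215*s['tcp_rot'][:,2]; dd=m[:2]-tip[:2]; y=s['tcp_rot'][:2,1]
    print('cap',a[:2].round(4),b[:2].round(4),'behind',dd@np.array([y[1],-y[0]]),'lateral',dd@y, 'rel bay',(m[:2]-B).round(4))
E
python3 meas.py 7 318 105 315 210
```

```text
[{'rect': [318.4, 134.7, 21.5, 68.9], 'conf': 0.67}] [{'rect': [275.9, 202.7, 24.7, 18.6], 'conf': 0.63}] [0.4 1.1 0.1]
cap [ 0.4832 -0.0073] [ 0.4811 -0.0046] behind 0.034510448306976346 lateral 0.0016496308965441504 rel bay [-0.0148  0.1616]
```

```bash
python3 -m crank '[[-0.0164,0,0.0115,0,0,0],[-0.0328,0,0.023,0,0,0],[-0.0492,0,0.0345,0,0,0],[-0.0656,0,0.046,0,0,0],[-0.082,0,0.0575,0,0,0],[-0.0984,0,0.069,0,0,0],[-0.1148,0,0.0805,0,0,0],[-0.1312,0,0.092,0,0,0],[-0.1476,0,0.1035,0,0,0],[-0.164,0,0.115,0,0,0]]'
python3 meas.py 8
```

```text
t: 14.05
position: [0.482, -0.0196, 0.0274]
tcp_rot: [[-0.083, 0.995, 0.058], [0.815, 0.101, -0.571], [-0.574, -0.0, -0.819]]
wrist_force: [-1.8, 0.6, -1.4]
opening: 0.0242
[{'rect': [304.1, 141.8, 20.5, 70.5], 'conf': 0.67}] [{'rect': [300.0, 200.7, 18.7, 20.3], 'conf': 0.96}] [-0.4 -0.6  0.4]
```

View pics/ms8.png

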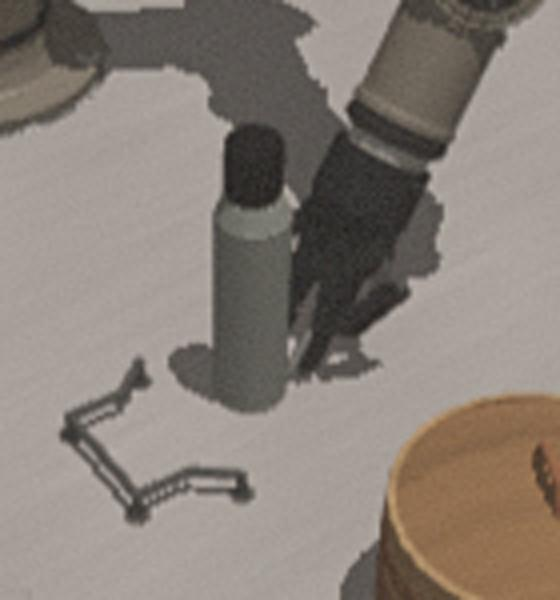

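View pics/mt8.png

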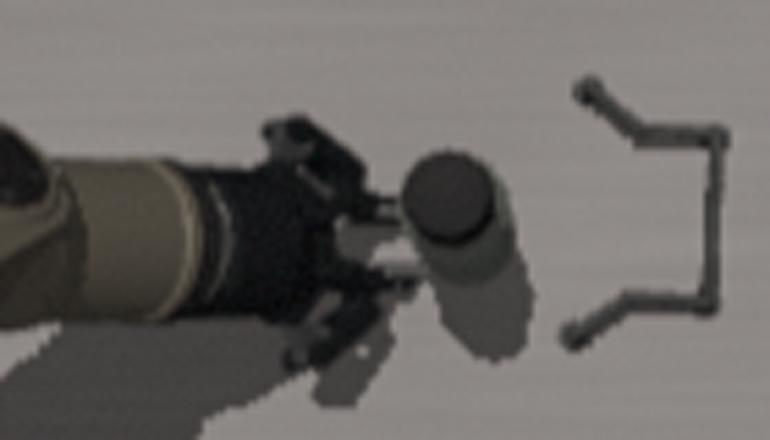

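```bash
python3 meas.py 8 255 138 448 195; python3 -m crank '[[-0.0164,0,0.0115,0,0,0],[-0.0328,0,0.023,0,0,0],[-0.0492,0,0.0345,0,0,0],[-0.0656,0,0.046,0,0,0],[-0.082,0,0.0575,0,0,0],[-0.0984,0,0.069,0,0,0],[-0.1148,0,0.0805,0,0,0],[-0.1312,0,0.092,0,0,0],[-0.1476,0,0.1035,0,0,0],[-0.164,0,0.115,0,0,0]]'
python3 meas.py 9
```

```text
[{'rect': [304.5, 141.9, 17.5, 72.3], 'conf': 0.64}] [{'rect': [299.8, 202.4, 20.2, 17.9], 'conf': 0.58}] [-0.5  0.4  0.2]
cap [ 0.4875 -0.0639] [ 0.4872 -0.0637] behind 0.0325532059977415 lateral 0.0008803715324130284 rel bay [-0.0096  0.1037]
t: 15.7
position: [0.4881, -0.0794, 0.0274]
tcp_rot: [[-0.083, 0.995, 0.058], [0.815, 0.101, -0.571], [-0.574, -0.0, -0.819]]
wrist_force: [0.2, 0.5, -1.0]
opening: 0.0245
[{'rect': [288.3, 152.4, 21.9, 74.3], 'conf': 0.97}] [{'rect': [323.2, 194.0, 19.7, 27.2], 'conf': 0.91}] [ 0.  -0.4  0.1]
```

View pics/ms9.png

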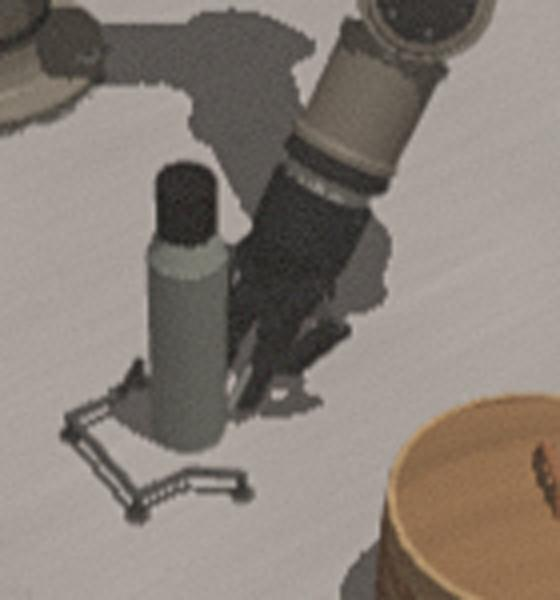

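View pics/mt9.png

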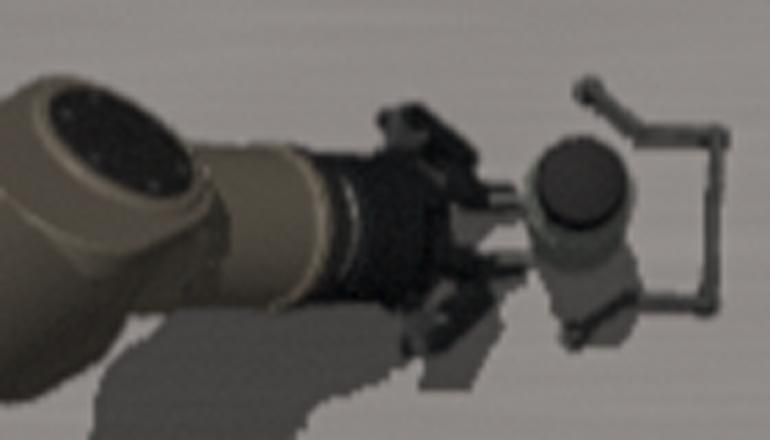

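```bash
python3 meas.py 9 187 177 583 183; python3 -m crank '[[-0.0082,0,0.0057,0,0,0],[-0.0164,0,0.0115,0,0,0],[-0.0246,0,0.0172,0,0,0],[-0.0328,0,0.023,0,0,0],[-0.041,0,0.0287,0,0,0],[-0.0492,0,0.0344,0,0,0],[-0.0574,0,0.0401,0,0,0],[-0.0656,0,0.046,0,0,0],[-0.0738,0,0.0516,0,0,0],[-0.082,0,0.0573,0,0,0]]'
python3 meas.py 10
```

```text
[{'rect': [284.9, 150.1, 21.9, 74.2], 'conf': 0.81}] [{'rect': [323.0, 197.2, 16.7, 21.3], 'conf': 0.73}] [ 0.9 -1.3  0.1]
cap [ 0.4948 -0.1246] [ 0.492  -0.1237] behind 0.033065081789321264 lateral 0.000800742346971114 rel bay [-0.0036  0.0434]
t: 17.35
position: [0.4911, -0.1091, 0.0274]
tcp_rot: [[-0.083, 0.995, 0.058], [0.815, 0.101, -0.571], [-0.574, -0.0, -0.819]]
wrist_force: [-0.3, 1.8, -0.2]
opening: 0.0239
[{'rect': [278.7, 156.1, 20.2, 72.2], 'conf': 0.77}] [{'rect': [334.5, 195.6, 19.0, 22.6], 'conf': 0.9}] [ 0.3 -1.6  0.2]
```

View pics/ms10.png

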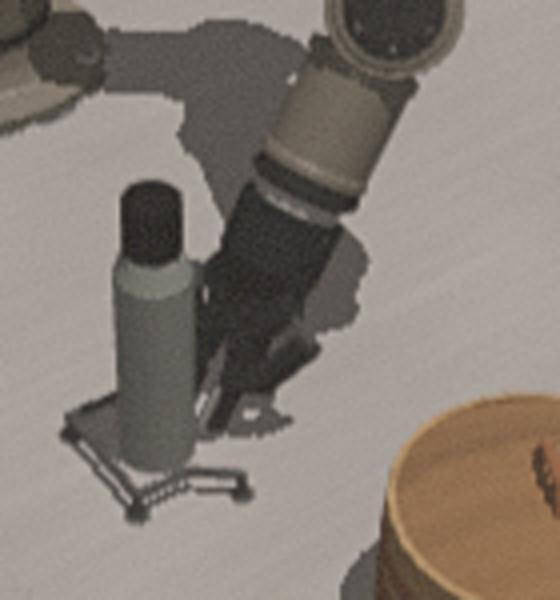

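View pics/mt10.png

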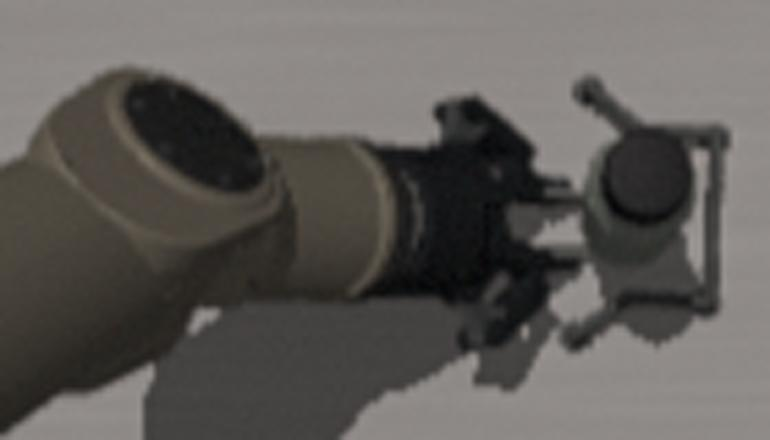

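```bash
python3 meas.py 10 151 197 648 173; python3 -m crank '[[-0.0027,0,0.0019,0,0,0],[-0.0055,0,0.0038,0,0,0],[-0.0082,0,0.0057,0,0,0],[-0.011,0,0.0077,0,0,0],[-0.0136,0,0.0096,0,0,0],[-0.0164,0,0.0115,0,0,0],[-0.019,0,0.0134,0,0,0],[-0.0218,0,0.0153,0,0,0],[-0.0246,0,0.0172,0,0,0],[-0.0273,0,0.0191,0,0,0]]'
python3 meas.py 11
```

```text
[{'rect': [189.1, 223.8, 50.1, 36.2], 'conf': 0.69}] [{'rect': [331.0, 193.2, 21.6, 24.1], 'conf': 0.83}] [ 0.5  0.2 -0.7]
cap [ 0.4979 -0.1551] [ 0.4962 -0.1526] behind 0.03284096215300225 lateral 0.0015377577919863216 rel bay [0.0001 0.0136]
t: 19.0
position: [0.492, -0.1189, 0.0274]
tcp_rot: [[-0.083, 0.995, 0.058], [0.815, 0.101, -0.571], [-0.574, -0.0, -0.819]]
wrist_force: [0.4, 2.0, 0.4]
opening: 0.0239
[{'rect': [273.8, 156.2, 22.9, 71.9], 'conf': 0.88}] [{'rect': [335.4, 195.4, 22.8, 22.6], 'conf': 0.8}] [ 0.2  2.  -0.1]
```

View pics/ms11.png

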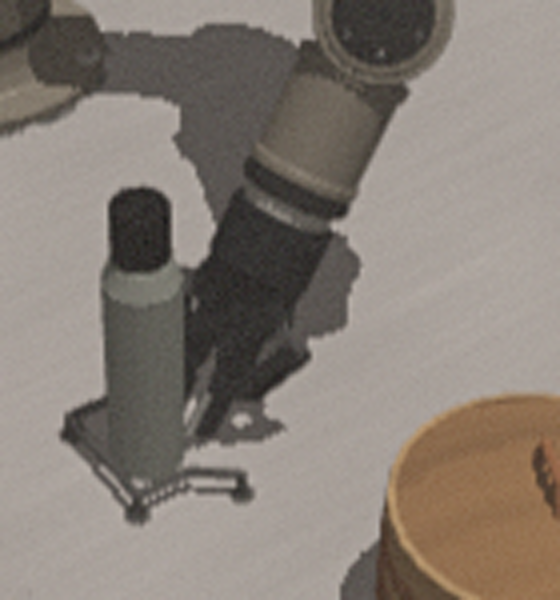

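View pics/mt11.png

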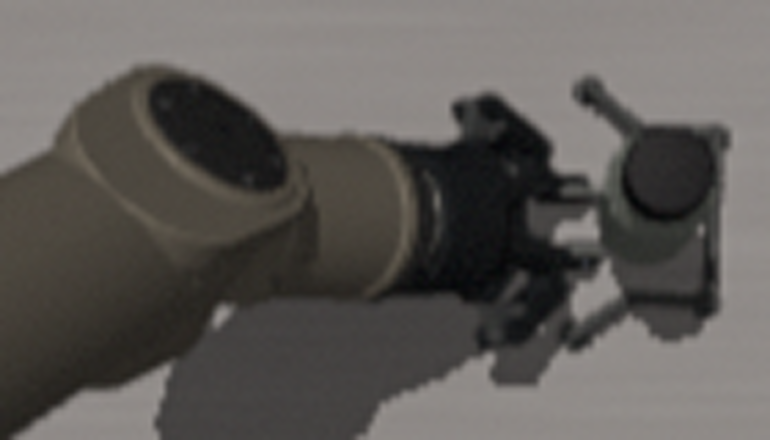

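```bash
python3 -m crank '[[-0.0008,0,0.0006,0,0,0],[-0.0016,0,0.0012,0,0,0],[-0.0024,0,0.0018,0,0,0],[-0.0032,0,0.0023,0,0,0],[-0.004,0,0.0028,0,0,0],[-0.0048,0,0.0034,0,0,0],[-0.0056,0,0.004,0,0,0],[-0.0064,0,0.0046,0,0,0],[-0.0072,0,0.0051,0,0,0],[-0.008,0,0.0057,0,0,0]]'
python3 meas.py 12
```

```text
t: 20.45
position: [0.4924, -0.1218, 0.0274]
tcp_rot: [[-0.083, 0.995, 0.058], [0.815, 0.101, -0.571], [-0.574, -0.0, -0.819]]
wrist_force: [-0.4, 2.5, 0.3]
opening: 0.0238
[] [{'rect': [395.5, 190.7, 44.8, 42.2], 'conf': 0.27}] [0.8 2.1 0.8]
```

View pics/ms12.png

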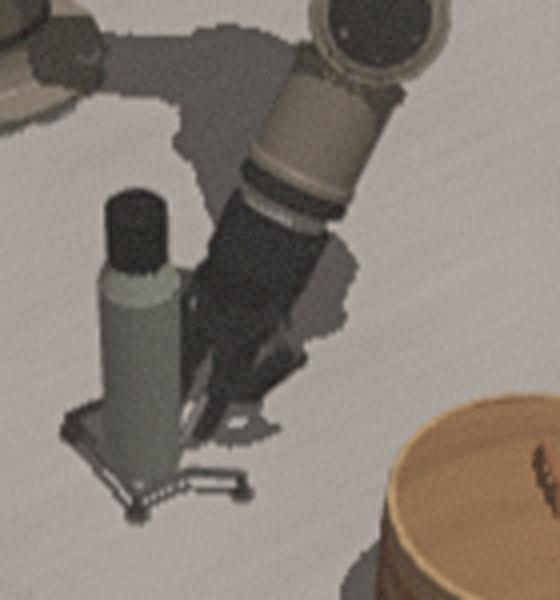

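View pics/mt12.png

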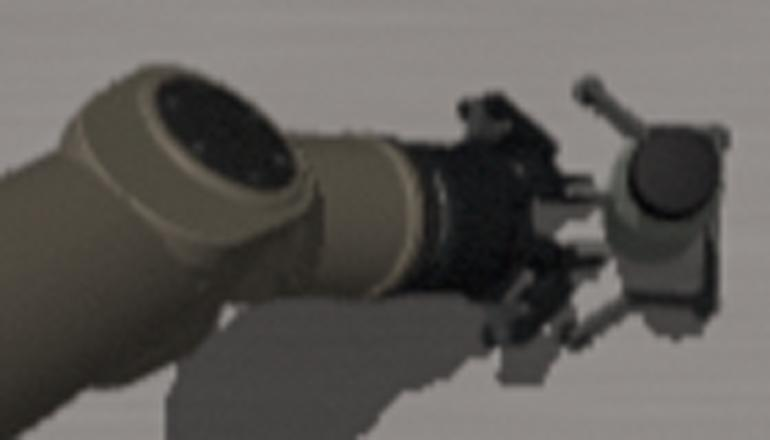

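```bash
python3 meas.py 12 137 203 675 172;  python3 -m crank '[[-0.0006,0,0.0004,0,0,0],[-0.0012,0,0.0008,0,0,0],[-0.0018,0,0.0012,0,0,0],[-0.0024,0,0.0017,0,0,0],[-0.003,0,0.0021,0,0,0],[-0.0036,0,0.0025,0,0,0],[-0.0042,0,0.003,0,0,0],[-0.0048,0,0.0034,0,0,0],[-0.0055,0,0.0038,0,0,0],[-0.0055,0,0.0038,0,0,0]]'
python3 meas.py 13
```

```text
[{'rect': [272.4, 155.5, 24.1, 75.7], 'conf': 0.79}] [{'rect': [338.0, 196.4, 18.3, 21.6], 'conf': 0.93}] [0.2 2.5 0.2]
cap [ 0.4977 -0.1658] [ 0.4965 -0.1646] behind 0.031302397335603444 lateral 0.00038671994276837546 rel bay [0.0001 0.0023]
t: 22.1
position: [0.4926, -0.1238, 0.0274]
tcp_rot: [[-0.082, 0.995, 0.058], [0.815, 0.101, -0.571], [-0.574, -0.0, -0.819]]
wrist_force: [-0.2, 2.4, 0.0]
opening: 0.024
[{'rect': [272.1, 158.8, 23.8, 70.2], 'conf': 0.92}] [{'rect': [340.4, 194.6, 17.1, 25.3], 'conf': 0.78}] [0.  1.5 0.2]
```

```bash
python3 -m crank '[[-0.0006,0,0.0004,0,0,0],[-0.0012,0,0.0008,0,0,0],[-0.0018,0,0.0012,0,0,0],[-0.0024,0,0.0017,0,0,0],[-0.003,0,0.0021,0,0,0],[-0.0036,0,0.0025,0,0,0],[-0.0042,0,0.003,0,0,0],[-0.0048,0,0.0034,0,0,0],[-0.0055,0,0.0038,0,0,0],[-0.0055,0,0.0038,0,0,0]]'
python3 meas.py 14
```

```text
t: 23.55
position: [0.4929, -0.1249, 0.0272]
tcp_rot: [[-0.083, 0.995, 0.058], [0.815, 0.102, -0.57], [-0.573, 0.0, -0.82]]
wrist_force: [-2.3, 7.9, 3.0]
opening: 0.0242
[{'rect': [274.9, 155.8, 22.7, 77.1], 'conf': 0.68}] [] [-1.   6.6  2.9]
```

View pics/ms14.png

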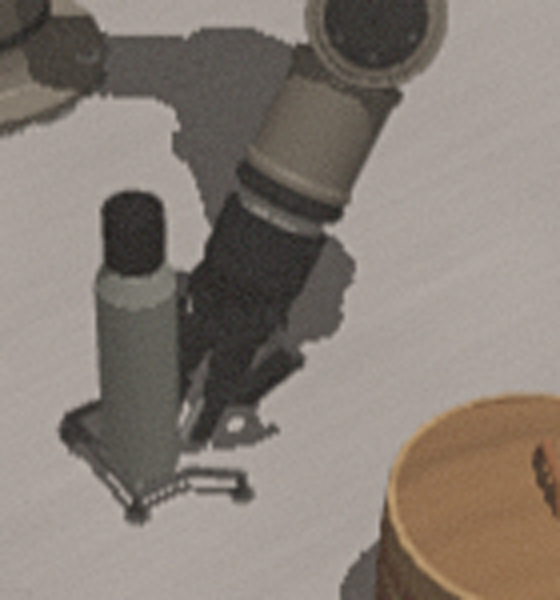

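View pics/mt14.png

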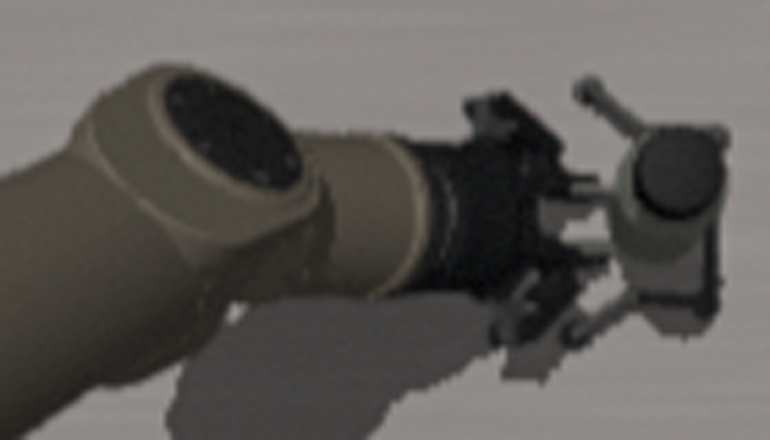

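Force rose to 7–8 N, so the flask is against the back bar. It is upright, at about (140,350) in the crop. I back straight out.

```bash
python3 -m crank '[[0.002,0,-0.0014,0,0,0],[0.005,0,-0.0035,0,0,0],[0.01,0,-0.007,0,0,0],[0.02,0,-0.014,0,0,0],[0.035,0,-0.0245,0,0,0],[0.055,0,-0.0385,0,0,0],[0.08,0,-0.056,0,0,0],[0.11,0,-0.077,0,0,0],[0.14,0,-0.098,0,0,0],[0.17,0,-0.119,0,0,0]]'
python3 -m crank '[[0.02,0,-0.02,0,0,0],[0.04,0,-0.04,0,0,0],[0.06,0,-0.07,0,0,0],[0.08,0,-0.1,0,0,0],[0.1,0,-0.13,0,0,0],[0.12,0,-0.16,0,0,0],[0.14,0,-0.19,0,0,0],[0.16,0,-0.22,0,0,0],[0.17,0,-0.24,0,0,0],[0.17,0,-0.24,0,0,0]]'
python3 meas.py 15; python3 look.py 15
```

```text
t: 25.0
position: [0.4865, -0.0629, 0.0274]
tcp_rot: [[-0.083, 0.995, 0.058], [0.815, 0.101, -0.571], [-0.574, -0.0, -0.819]]
wrist_force: [-0.2, 0.2, -0.3]
opening: 0.0239
t: 26.25
position: [0.4783, 0.0194, 0.0572]
tcp_rot: [[-0.083, 0.995, 0.058], [0.815, 0.101, -0.57], [-0.573, 0.0, -0.819]]
wrist_force: [0.7, 0.8, 0.2]
opening: 0.024
[{'rect': [276.5, 158.9, 18.3, 71.6], 'conf': 0.94}] [{'rect': [338.5, 196.1, 18.5, 22.1], 'conf': 0.65}] [-0.  -0.1  0.4]
```

View pics/ms15.png

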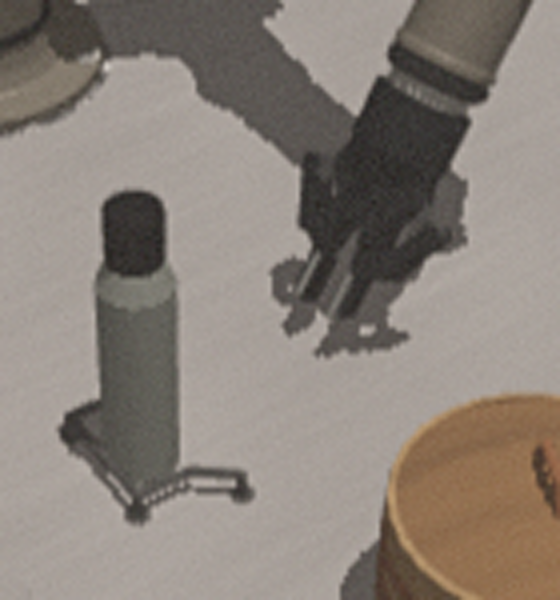

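View pics/mt15.png

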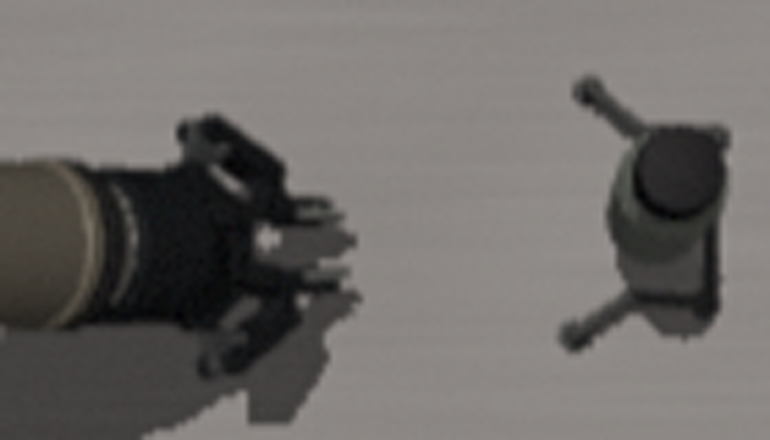

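View pics/top15.png

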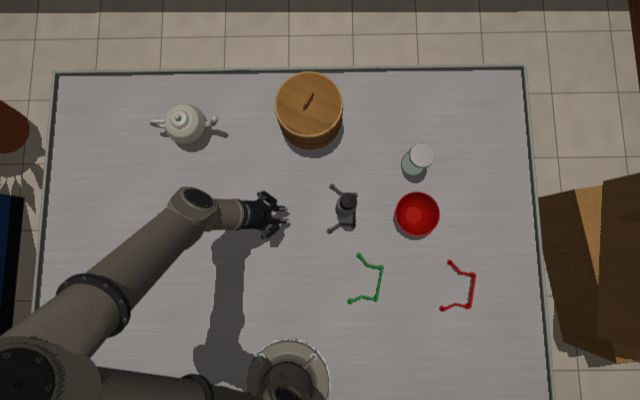

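The flask stands upright at the back bar, the arm is clear, and the steamer, teapot, jar and bowl are unchanged.

```bash
python3 meas.py 16 135 206 680 170; python3 - <<'E'
import cv2,numpy as np
a=cv2.imread('pics/top0.png').astype(int);b=cv2.imread('pics/top15.png').astype(int)
for n,(l,t,w,h) in dict(steamer=(274,68,71,83),teapot=(149,102,70,45),jar=(401,145,35,31),bowl=(394,192,47,41)).items(): print(n,abs(a-b)[t:t+h,l:l+w].mean())
from rig import job; print(job.hand_in())
E
```

```text
[{'rect': [273.9, 155.9, 23.1, 74.6], 'conf': 0.7}] [{'rect': [338.1, 194.6, 21.0, 24.7], 'conf': 0.63}] [-0.3 -0.7 -0.4]
cap [ 0.4994 -0.1685] [ 0.4974 -0.1668] behind 0.17518521508584994 lateral 0.0014441631899586443 rel bay [ 0.0014 -0.0002]
steamer 8.00424232139827
teapot 10.047830687830688
jar 10.382795698924731
bowl 6.66908839301159
the job is handed in; nothing more can be done
None
```

I pushed the flask upright into the dark-steel rail with two part-open fingertips tilted back 35°, low on its body. The push ran about 250 mm until the force rose to about 8 N against the back bar. I then backed straight out and handed the job in at about 26 s; no verdict was reported.

- **Flask position:** the last check puts its axis about 1 mm in x and 0 mm in y from the bay origin. That is from the cap position averaged over two views, which agreed to about 3 mm. It looked upright in both views, and the arm was clear with no wrist force.
- **Other objects:** the steamer, teapot, jar and bowl sit at the same pixels in the top view before and after. My numeric image difference there averaged 7–10 grey levels. I did not compare it with a patch where nothing changed, so it neither confirms nor contradicts that they stayed put.
- **Disagreements along the way:**
  - The first automatic fits of the bay and flask disagreed by about 12–16 mm between views, so I replaced them with hand-picked, triangulated points.
  - The flask detector missed the flask or picked the bowl in a few frames; I ignored those.
  - With the fingers part open, the tips stood about 4–5 mm short of the stated 25 mm, and I corrected for that.

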